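# Free the transport lock of a microplate washer and run its carrier across

## Robot

A 7-joint arm with a two-finger parallel gripper is mounted at the origin on the work surface. World frame = base frame: x ahead of the robot, y to its left, z up, the work surface at z = 0. Lengths are in m, angles in rad, forces in N, time in s.
With the tool pointing down it reaches from about 0.425 to 0.875 m from the base axis. Payload 8.4 kg.
Tool frame: the origin (TCP) lies midway between the tips of the shut fingers; the grasp point (between the pads) lies 19 mm behind it; z points along the fingers, y is the line along which they close (so a half turn about z gives the same grasp; the last joint's range is limited). The gripper opens to 87 mm and grips with 3 to 60 N. Pads are 19 mm wide; open, the fingers measure 117 mm over their backs; the gripper's body (75 mm by 190 mm) begins 51 mm behind the grasp point.
Start: joints at [1.15, 0.333, 0.04, 1.465, -0.013, 1.343, -0.059], TCP at [0.206, -0.617, 0.223] pointing down, gripper open.
Joint ranges: [-2.58, 2.58], [-0.38, 2.09], [-1.3, 1.39], [0.25, 2.4], [-1.5, 4.64], [0.08, 2.09], [-2.65, 2.65]. Speed limits (rad/s): [2.22, 2.22, 2.79, 2.79, 3.14, 3.14, 3.14].

## Interface

Orientations are given as [roll, pitch, yaw] about the fixed x, y, z axes, in that order (R = Rz(yaw) Ry(pitch) Rx(roll)).
In Python, from station import bot gives the robot as it stands. The module is installed in compiled form; this text tells all that it offers.
- The arm moves only by the shell command python3 -m handwheel 'ROWS' [FORCE]. ROWS is JSON, a list of rows, each a list of 7 numbers: the turn, a rotation vector about the tool's x, y, z in rad, then the shift along the tool's x, y, z in cm, then the closure, from 0 (fully open) to 1 (shut). A call has exactly 8 rows; each row is the pose to reach, as a shift and turn from the pose commanded when the call began, along the tool's axes at that moment; what a row does not reach only later rows make up. A row lasts 1/8 s, in which the tool goes at most 62.5 mm and 10.7 degrees, less where a joint would pass 70% of its speed; a pose out of reach is approached as far as the arm can. A call with a gripper value outside its range is refused whole. The fingers move at their own pace and stop on an object; FORCE is the grip in N (left out, the last holds). Time passes only in rows, so rows that repeat a pose let the fingers close, or fill a call up. It gives the time, the measured TCP pose, the force, the opening and the grip force at its end, in the units of the state.
- bot.get_obs(): the state, without advancing time (a new reading comes with each control period).
- bot.grab_frame(name): name is "side" or "top"; returns a dict with "img" (420x560x3 uint8, blue, green, red), "depth" (420x560 float32, m along the optical axis (not along the pixel's ray), 0 where there is no reading), "mtx" (3x3 intrinsics, pixels), "pose" (4x4, takes a point from camera to world coordinates). Camera axes: x right, y up, looking along -z (the intrinsics and any distortion apply to the point x, -y, -z); pixel columns grow to the right and rows downward; lengths in m; the calibration is good to about 2 mm. A picture is of the moment at which its call begins.
- bot.sign_off(): hands the job in; it is judged then, once.
Trained networks look in a picture, given as the dict that the camera call returned (one of the last four; its "shot" number tells which), for a name from the list of things; names that differ only in an ending like _2 or _b are one class to them, and where a whole thing is asked for, a point or a joint stands for the part that bears it (a point fixed in the world has none). Each returns a list of dicts, best first, with "conf" (0 to 1); they miss things now and then, are a little off and sometimes report something else, mostly with a low value. They report only what shows in the picture. A call takes as long as a camera call.
- bot.regions_of(picture, label): "mask" (420x560 bool, what is visible of it) and "box" ([centre column, centre row, width, height] in pixels, round what is visible of it).
The state is a dict: "time": time; "q": joint angles; "qvel": joint speeds; "joint_torque": joint torques, N m; "ee_pos": TCP position; "ee_rot": TCP orientation; "contact_force": force on the tool from outside, world axes, zero at the start; "moment": the same for the moment, N m; "width": opening from 0.0 (shut) to 1.0 (fully open); "finger_force": force on a finger pad.
Only numpy, scipy, OpenCV 4.12 (cv2) and the standard library are available. Lean on these libraries where they do the work, as an engineer would, in place of code of your own. Each camera call takes 0.05 s, during which the arm holds its last target. There are 200 camera calls.

## Task

The plate washer has just been carried to this bench, and its plate carrier is still pinned by the transport lock. Pull the lock screw's T-handle straight out of the sloped front, against its spring, until the thread catches, and unscrew it anticlockwise right up to its stop so that it stays out by itself; then slide the plate carrier gently by its standing grip all the way across to its end stop beneath the needle arm, and let go. Leave the other things on the bench and on the washer where they are.

Things in the scene. Friction and masses are not known exactly. Their poses are not given: they have to be found in the camera images.
- lock_seat (a point): Fixed point on the lock screw's axis, on the outer face of the steel bush (28 mm across, 12 mm proud) in the washer's front panel, which slopes 25 degrees and faces up and towards the robot. z: the screw's axis, straight out of the panel, 25 degrees from vertical; x: up the slope; y: along the washer's width, to the robot's left. The washer's deck is 150 mm above the bench.
- lock_handle (a point): Centre of the T-handle's black bar, which moves and turns with the lock screw: 72 mm long (its y), 14 mm thick (its x), 22 mm high along the screw's axis (its z, outward). Screw fully in: 36 mm out from lock_seat, with 25 mm of free 12 mm stem below the bar, so it can be pinched across its thickness from straight outside, fingertips past the bar.
- lock_pull (a joint): How far the lock screw is out, m (0: fully in). Spring: 4 N, plus 0.2 N per mm. With lock_turn below 0.1 it pulls out 17 mm to a stop and springs back if let go. Held out over 14.5 mm and turned anticlockwise, the thread catches: lock_turn 0.4 to 2.15 carries it from 14 to 26 mm (6.9 mm per rad; 3 mm outward play), and it stays where left. Its pin frees the carrier above 22 mm.
- lock_turn (a joint): Turn of the lock screw, rad, positive anticlockwise seen from outside (unscrewing). At 0 the bar lies along lock_seat's y. Starts at -0.7 to 0; stops at -0.8 and 2.4 (fully unscrewed, 26 mm out, held). Needs about 0.2 N m. Turned while not pulled out it spins idly, and beyond 0.15 the thread then bars pulling: turn it back clockwise first.
- carrier_grip (a point): On the axis of the carrier's standing grip, a black upright fin 14 mm thick (y), 44 mm long (x), 56 mm high; 25 mm below its top, 40 mm above the deck. Moves with the carrier. Below, 31 mm under this point, is the top of a thin bracket joining it to the carrier's frame, which begins 43 mm from the fin's face on the +y side. z up, y along the travel, as lock_seat's y.
- carrier (a joint): Travel of the aluminium plate carrier along the deck, m: 0 pinned at the robot's right end, 0.19 at the rubber end stop on the left, under the needle arm; grows along carrier_grip's +y. About 2 N of friction, stays where left. Cannot move while the lock pin is in. At the end the grip is still over 120 mm clear of the needle arm.
- washer: the microplate washer, white, fixed on the bench; origin at the middle of its underside, x to its back, y to the left as seen by the robot
- assay_plate: bystander: 96-well plate 128 x 86 x 14 mm on the bench in front of the washer's keypad, origin at the middle of its underside
- trough: bystander: open white reagent trough 45 x 120 x 30 mm on the back of the washer's deck, origin at the middle of its underside
- tip_box: bystander: tip box with clear lid 85 x 124 x 73 mm, origin at the middle of its underside
- tube_rack: bystander: blue tube rack 105 x 205 x 68 mm with blue-capped tubes, origin at the middle of its underside
- media_bottle: bystander: amber bottle with cap, 72 mm across and 150 mm high, origin at the middle of its underside
- spray_bottle: bystander: white spray bottle 68 mm across and 177 mm high, origin at the middle of its underside
- multi_pipette: bystander: multichannel pipette lying on the bench, about 230 mm long and 28 mm high, origin under its middle

How it is judged:
By the outcome, as a careful person would: the job done as asked, in the order asked, and still so for the second after the job is handed in, with the robot touching nothing.
It also fails if it takes over 66 s, if anything falls off the work surface, if the arm or the gripper's body presses on something with over 40 N, if the wrist force passes 120 N, or if a joint passes its speed limit or range.

## Working session

There is one attempt and no reset: what is moved stays moved. The work goes in short steps, Python scripts to look and compute and a shell command to move; the robot and the scene stay as the last step left them, time stands still between calls to the robot, and variables do not carry over. Pictures are saved under pics/ and viewed, at most 10 in all, crops included, and the job is handed in when it is done.

```bash
mkdir -p pics; cat > h.py <<'E'
import numpy as np, cv2
from station import bot
from scipy.spatial.transform import Rotation as R
def pts(f):
    d=f["depth"]; v,u=np.indices(d.shape); K=f["mtx"]
    x=(u-K[0,2])/K[0,0]*d; y=(v-K[1,2])/K[1,1]*d
    P=np.stack([x,-y,-d],-1)@f["pose"][:3,:3].T+f["pose"][:3,3]
    P[d<=0]=np.nan
    return P
E
python3 - <<'E'
from h import *
o=bot.get_obs(); print({k:np.round(v,3) for k,v in o.items()})
ims=[]
for n in ("side","top"):
    f=bot.grab_frame(n); P=pts(f); ims.append(f["img"]); print(n,f["pose"][:3,3].round(2), [k for k in f])
    for l in ("lock_handle","carrier_grip","washer","lock_seat"):
        for r in bot.regions_of(f,l)[:2]:
            p=P[r["mask"]]; p=p[~np.isnan(p[:,0])]
            print(l,round(r["conf"],2),np.round(r["box"]),len(p),np.median(p,0).round(3) if len(p) else "",p.min(0).round(3) if len(p) else "",p.max(0).round(3) if len(p) else "")
    cv2.imwrite(f"pics/{n}0.png",f["img"])
E
```

```text
{'time': np.float64(0.0), 'q': array([ 1.15 ,  0.334,  0.04 ,  1.466, -0.013,  1.343, -0.059]), 'qvel': array([-0.   , -0.001,  0.   ,  0.   ,  0.   ,  0.001,  0.001]), 'joint_torque': array([ 2.0000e-03, -6.5635e+01,  1.3350e+00, -4.0379e+01, -6.0000e-02,
        4.5000e-02,  0.0000e+00]), 'ee_pos': array([ 0.205, -0.616,  0.222]), 'ee_rot': array([-3.14 ,  0.   ,  0.322]), 'contact_force': array([-0.184, -0.388,  0.128]), 'moment': array([ 0.038,  0.023, -0.021]), 'finger_force': np.float64(0.0), 'width': np.float64(0.999)}
side [1.05 0.85 0.93] ['img', 'depth', 'mtx', 'pose', 'shot']
lock_handle 0.71 [250. 199.  54.  62.] 1568 [ 0.643 -0.012  0.163] [ 0.515 -0.392  0.029] [0.71  0.084 0.217]
lock_handle 0.58 [267. 159.  30.  31.] 378 [ 0.376 -0.371  0.021] [ 0.319 -0.533 -0.002] [ 0.431 -0.317  0.029]
carrier_grip 0.72 [249. 203.  58.  64.] 1636 [ 0.644 -0.012  0.163] [ 0.558 -0.358  0.002] [0.71  0.084 0.217]
washer 0.56 [272. 250. 179. 160.] 15708 [0.676 0.222 0.15 ] [ 0.339 -0.364 -0.005] [0.817 0.32  0.293]
top [0.39 0.05 1.33] ['img', 'depth', 'mtx', 'pose', 'shot']
lock_handle 0.54 [291. 222.  22.  10.] 115 [ 0.493 -0.015  0.178] [ 0.476 -0.042  0.161] [0.508 0.017 0.189]
lock_handle 0.45 [123. 274.  51.  30.] 1285 [0.344 0.509 0.073] [ 0.294  0.454 -0.005] [0.389 0.608 0.081]
carrier_grip 0.89 [298. 173.  76.  42.] 2188 [ 0.642 -0.014  0.163] [ 0.588 -0.14   0.15 ] [0.714 0.08  0.22 ]
washer 0.89 [262. 182. 159. 131.] 17023 [0.609 0.08  0.151] [ 0.431 -0.185 -0.002] [0.872 0.346 0.294]
```

View pics/top0.png

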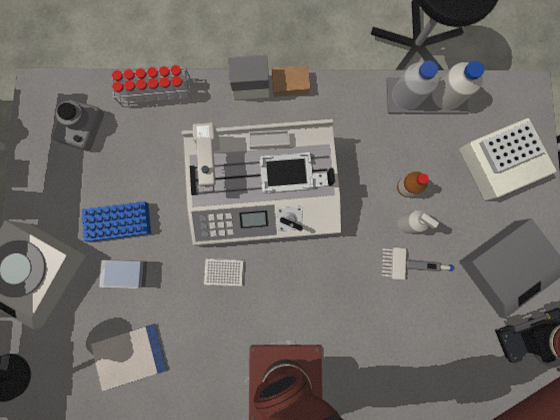

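View pics/side0.png

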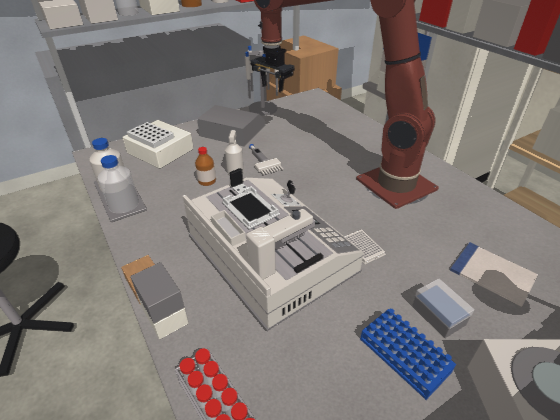

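The top view shows the T-handle near (291,222) on the sloped panel, the grip fin near (324,177), and the carrier plate near (288,172). In the side view the handle is near (291,188) and the fin near (237,177). Next: precise measurement.

```bash
python3 - <<'E'
from h import *
f=bot.grab_frame("top"); P=pts(f); 
cv2.imwrite("pics/topc.png",cv2.resize(f["img"][150:250,180:350],None,fx=4.5,fy=4.5,interpolation=cv2.INTER_CUBIC))
# panel plane fit: region keypads/panel
m=np.zeros(P.shape[:2],bool); m[212:236,198:335]=1
p=P[m]; p=p[~np.isnan(p[:,0])]
best=None; rng=np.random.default_rng(0)
for _ in range(500):
    a=p[rng.choice(len(p),3,False)]; n=np.cross(a[1]-a[0],a[2]-a[0]); L=np.linalg.norm(n)
    if L<1e-6: continue
    n/=L; i=abs((p-a[0])@n)<.002
    if best is None or i.sum()>best.sum(): best=i
q=p[best]; c=q.mean(0); n=np.linalg.svd(q-c)[2][2]; n*=np.sign(n[2])
print("panel",c.round(4),n.round(4),len(q),len(p),"tilt",np.degrees(np.arccos(n[2])),"yaw",np.degrees(np.arctan2(-n[1],-n[0])))
# washer yaw by minAreaRect of deck-level mask
r=bot.regions_of(f,"washer")[0]
x=P[r["mask"]]; x=x[(x[:,2]>.03)]
rect=cv2.minAreaRect((x[:,:2]*1000).astype(np.float32)); print("washer rect",rect)
# handle: points above panel plane >20mm near (291,222)
m=np.zeros_like(m); m[205:238,275:312]=1
p=P[m]; h=(p-c)@n; b=p[(h>.018)]; hb=h[h>.018]
print("handle",len(b),b.mean(0).round(4),"h max",np.percentile(hb,[50,90,99]).round(4))
print(np.c_[b,hb*1000].round(3)[::6])
# grip
m=np.zeros_like(m); m[160:195,305:350]=1
p=P[m]; b=p[p[:,2]>.195]; print("grip",len(b),b.mean(0).round(4),b.min(0).round(4),b.max(0).round(4),"topz",np.median(b[:,2]))
if len(b)>5: print(cv2.minAreaRect((b[:,:2]*1000).astype(np.float32)))
E
```

```text
panel [0.4962 0.0651 0.1226] [-0.4405 -0.0465  0.8965] 1708 3277 tilt 26.29484667112804 yaw 6.023619905659201
washer rect ((623.350341796875, 73.2037353515625), (341.3775634765625, 461.2847595214844), 4.834231376647949)
handle 140 [ 0.4935 -0.0123  0.1767] h max [0.0549 0.0591 0.0614]
[[ 5.1100e-01  1.7000e-02  1.7500e-01  4.2382e+01]
 [ 5.0700e-01  1.4000e-02  1.8600e-01  5.4098e+01]
 [ 5.0400e-01  1.7000e-02  1.8600e-01  5.5480e+01]
 [ 5.0500e-01 -1.0000e-03  1.7700e-01  4.7852e+01]
 [ 5.0200e-01  2.0000e-02  1.8300e-01  5.3436e+01]
 [ 5.0100e-01  3.0000e-03  1.8400e-01  5.5965e+01]
 [ 5.0400e-01 -1.6000e-02  1.6000e-01  3.3852e+01]
 [ 4.9800e-01  6.0000e-03  1.8600e-01  5.8484e+01]
 [ 4.9900e-01 -1.2000e-02  1.7400e-01  4.7885e+01]
 [ 4.9600e-01  6.0000e-03  1.8100e-01  5.5556e+01]
 [ 4.9600e-01 -1.2000e-02  1.8000e-01  5.5161e+01]
 [ 4.9300e-01  6.0000e-03  1.8300e-01  5.8432e+01]
 [ 4.9300e-01 -1.2000e-02  1.8200e-01  5.8067e+01]
 [ 4.9400e-01 -3.0000e-02  1.6800e-01  4.5883e+01]
 [ 4.9000e-01 -1.5000e-02  1.8200e-01  5.9310e+01]
 [ 4.9100e-01 -3.3000e-02  1.7400e-01  5.3252e+01]
 [ 4.8700e-01 -1.5000e-02  1.8000e-01  5.9401e+01]
 [ 4.8800e-01 -3.3000e-02  1.7600e-01  5.6288e+01]
 [ 4.8500e-01 -1.8000e-02  1.7400e-01  5.4800e+01]
 [ 4.8500e-01 -3.6000e-02  1.7400e-01  5.5670e+01]
 [ 4.8200e-01 -2.4000e-02  1.7300e-01  5.5344e+01]
 [ 4.8200e-01 -4.1000e-02  1.7600e-01  5.8894e+01]
 [ 4.7900e-01 -3.8000e-02  1.7600e-01  6.0732e+01]
 [ 4.7600e-01 -4.2000e-02  1.7100e-01  5.7339e+01]]
grip 87 [ 0.6289 -0.1277  0.212 ] [ 0.6083 -0.1365  0.1952] [ 0.6521 -0.1205  0.2197] topz 0.21394533839609897
((630.2461547851562, -128.69525146484375), (43.8421516418457, 13.914531707763672), 4.105823993682861)
```

View pics/topc.png

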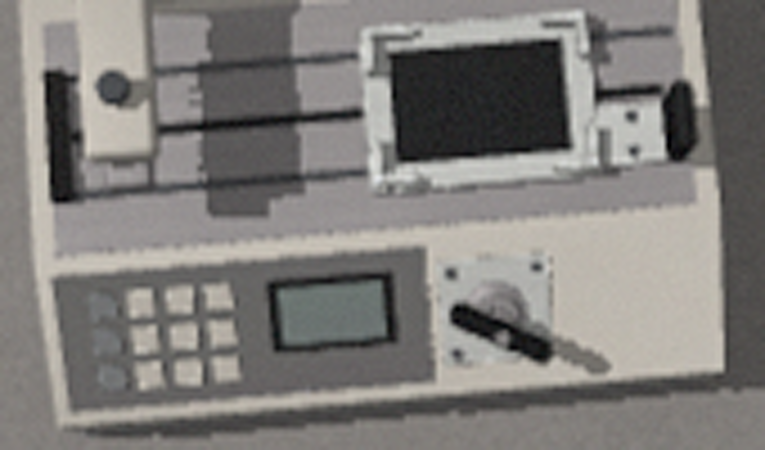

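The crop shows the washer turned about 4–5° and the bar running from (455,310) to (550,352), i.e. a negative lock_turn of about −0.4. The fin is at (680,120) and the bush is under the bar. I'll fit the bar and work out the approach.

```bash
cat >> h.py <<'E'
yaw=np.radians(4.6)
L=R.from_euler('z',yaw)*R.from_euler('y',-25,degrees=True)   # lock_seat axes: x up slope, y left, z out
Lm=L.as_matrix()
def bar(name):
    f=bot.grab_frame(name); P=pts(f); g=f["img"].max(-1)
    c0=np.array([.4935,-.0123,.1767]); q=(P-c0)@Lm
    m=(np.hypot(q[...,0],q[...,1])<.05)&(q[...,2]>-.014)&(q[...,2]<.05)&(g<60)
    a=q[m]; top=a[a[:,2]>np.percentile(a[:,2],95)-.006]
    r=cv2.minAreaRect((a[:,:2]*1000).astype(np.float32))
    b=a[:,:2].mean(0); d=np.linalg.svd(a[:,:2]-b)[2][0]; d*=np.sign(d[1])
    e=(a[:,:2]-b)@d; lo,hi=np.percentile(e,[1,99]); b2=b+d*(lo+hi)/2
    zt=np.percentile(a[:,2],93)
    turn=np.arctan2(-d[0],d[1])
    print(name,len(a),"turn",turn.round(3),"len",(hi-lo).round(4),"rect",np.round(r[1],1),"top",(c0+Lm@[*b2,zt]).round(4),"centre",(c0+Lm@[*b2,zt-.011]).round(4), "mid",(np.median(top[:,:2],0)).round(4),b2.round(4))
def goto(p,Rt):
    "p: wanted TCP, Rt Rotation; print turn & shift in tool axes"
    o=bot.get_obs(); Ro=R.from_euler('xyz',o["ee_rot"])
    print("turn",(Ro.inv()*Rt).as_rotvec().round(3),"shift cm",(Ro.inv().apply(np.array(p)-o["ee_pos"])*100).round(2))
def locktool(t,half=False):
    "tool z = -n, tool y along +-bar x at turn t"
    B=(L*R.from_euler('z',t)).as_matrix(); y=B[:,0]*(-1 if half else 1); z=-B[:,2]
    return R.from_matrix(np.stack([np.cross(y,z),y,z],1))
def grip_pose(gp):  # grasp point -> TCP
    pass
E
python3 - <<'E'
from h import *
for n in ("top","side"): bar(n)
n=Lm[:,2]
# fin from the side too
for nm in ("top","side"):
    f=bot.grab_frame(nm); P=pts(f); g=f["img"].max(-1)
    m=(abs(P[...,0]-.63)<.05)&(abs(P[...,1]+.128)<.03)&(P[...,2]>.175)&(P[...,2]<.23)&(g<70)
    a=P[m]; print(nm,len(a),a.min(0).round(4),a.max(0).round(4),np.median(a,0).round(4),"top",np.percentile(a[:,2],95))
    s=a[a[:,2]>.205]; print(cv2.minAreaRect((s[:,:2]*1000).astype(np.float32)))
for h in (0,1): print(locktool(-.4,h).as_euler('xyz').round(3))
goto(np.array([.494,-.012,.173])+n*.12,locktool(-.4)) 
goto(np.array([.494,-.012,.173])+n*.12,locktool(-.4,True)) 
E
```

```text
top 99 turn -0.515 len 0.0681 rect [69.3 14.4] top [ 0.4903 -0.0127  0.1813] centre [ 0.4949 -0.0123  0.1713] mid [0.0005 0.0032] [-0.001  -0.0001]
side 60 turn -0.461 len 0.0676 rect [72.7  9.8] top [ 0.4933 -0.0111  0.1811] centre [ 0.498  -0.0107  0.1711] mid [0.0066 0.0105] [0.0018 0.0012]
top 95 [ 0.6083 -0.1349  0.1766] [ 0.6483 -0.1206  0.2205] [ 0.6254 -0.1261  0.2123] top 0.21747169174584044
((628.5245971679688, -128.36912536621094), (40.319881439208984, 12.720245361328125), 4.991003036499023)
side 149 [ 0.6106 -0.1358  0.1752] [ 0.6521 -0.1171  0.2183] [ 0.6327 -0.1223  0.1985] top 0.21548041974844223
((631.3114013671875, -125.22526550292969), (41.02244567871094, 15.793414115905762), 12.579625129699707)
[ 2.736 -0.165  1.285]
[-2.736  0.165 -1.856]
turn [-0.293  0.344 -0.914] shift cm [ 41.56 -49.45  -5.92]
turn [0.41  0.349 2.17 ] shift cm [ 41.56 -49.45  -5.92]
```

```bash
python3 -m handwheel '[[0,0,0,0,0,-6,0],[0,0,0,4,-5,-9,0],[-0.04,0.05,-0.13,8,-9.5,-10,0],[-0.08,0.1,-0.26,12,-14.3,-10,0],[-0.12,0.14,-0.37,16,-19,-10,0],[-0.16,0.18,-0.48,20,-23.8,-10,0],[-0.2,0.23,-0.6,24,-28.5,-10,0],[-0.23,0.27,-0.7,28,-33.3,-10,0]]' 20
python3 - <<'E'
from h import *
c=np.array([.496,-.0117,.1715]); print(bot.get_obs()["q"].round(3))
goto(c+Lm[:,2]*.09,locktool(-.49))
E
```

```text
time: 1.8
ee_pos: [0.3662, -0.2162, 0.3221]
ee_rot: [2.838, -0.169, 1.058]
contact_force: [-51.6, 44.5, 22.6]
width: 1.001
finger_force: 0.0
[ 0.852 -0.382 -0.185  2.004 -0.291  1.244  0.188]
turn [-0.06   0.077 -0.121] shift cm [20.59 -4.94  9.47]
```

```bash
python3 -m handwheel '[[-0.01,0.02,-0.03,4,-0.5,2,0],[-0.03,0.04,-0.06,9,-2,4.5,0],[-0.05,0.07,-0.1,14,-3.5,7,0],[-0.06,0.08,-0.12,18,-4.5,9,0],[-0.06,0.08,-0.12,20.6,-4.9,9.5,0],[-0.06,0.08,-0.12,20.6,-4.9,9.5,0],[-0.06,0.08,-0.12,20.6,-4.9,9.5,0],[-0.06,0.08,-0.12,20.6,-4.9,9.5,0]]'
python3 - <<'E'
from h import *
o=bot.get_obs(); print(o["q"].round(3),o["contact_force"].round(1))
c=np.array([.496,-.0117,.1715]); 
for t in(-.49,): goto(c-Lm[:,2]*.019,locktool(t))
for n in ("top","side"):
    bar(n); f=bot.grab_frame(n); r=(slice(120,260),slice(200,400)) if n=="top" else (slice(100,240),slice(200,400))
    cv2.imwrite(f"pics/{n}2.png",cv2.resize(f["img"][r],None,fx=4,fy=4))
E
```

```text
time: 2.8
ee_pos: [0.4643, -0.0189, 0.252]
ee_rot: [2.756, -0.202, 1.195]
contact_force: [0.7, -0.3, -0.2]
width: 1.001
finger_force: 0.0
[ 0.223 -0.381 -0.197  2.169 -0.148  0.919 -0.328] [ 0.7 -0.3 -0.2]
turn [-0.003  0.001 -0.006] shift cm [ 0.18 -0.61 10.55]
top 63 turn -0.475 len 0.0679 rect [68.6 12.5] top [ 0.4908 -0.0128  0.182 ] centre [ 0.4954 -0.0124  0.172 ] mid [0.0064 0.0133] [-0.0003 -0.0003]
side 65 turn -0.466 len 0.0697 rect [70.2 11.5] top [ 0.4929 -0.0104  0.1817] centre [ 0.4976 -0.01    0.1718] mid [0.0057 0.0121] [0.0018 0.002 ]
```

```bash
python3 -m handwheel '[[0,0,0,0,-0.3,1.5,0],[0,0,0,0.2,-0.6,3,0],[0,0,0,0.2,-0.6,3.5,0],[0,0,0,0.2,-0.6,3.5,0],[0,0,0,0.2,-0.6,3.5,0],[0,0,0,0.2,-0.6,3.5,0],[0,0,0,0.2,-0.6,3.5,0],[0,0,0,0.2,-0.6,3.5,0]]'
python3 - <<'E'
from h import *
o=bot.get_obs(); print(o["q"].round(3),o["contact_force"].round(1))
c=np.array([.496,-.0117,.1715]); goto(c-Lm[:,2]*.019,locktool(-.485))
E
```

```text
time: 4.0
ee_pos: [0.4747, -0.0121, 0.2183]
ee_rot: [2.756, -0.201, 1.197]
contact_force: [0.3, 0.2, -0.6]
width: 0.998
finger_force: 0.0
[ 0.218 -0.334 -0.22   2.207 -0.141  0.832 -0.347] [ 0.3  0.2 -0.6]
turn [-0.004  0.    -0.009] shift cm [-0.14  0.04  7.04]
```

View pics/side2.png

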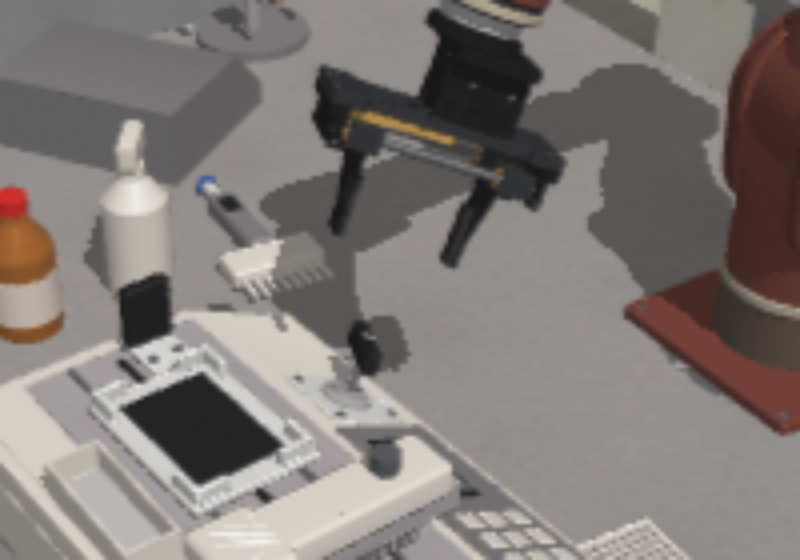

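The side crop shows the open fingers straddling above the bar at (363,345), with nothing in the way. I'll descend and close.

```bash
python3 -m handwheel '[[0,0,0,-0.1,0,2.5,0],[0,0,0,-0.1,0,5,0],[0,0,0,-0.1,0,7,0],[0,0,0,-0.1,0,7,0.4],[0,0,0,-0.1,0,7,0.8],[0,0,0,-0.1,0,7,1],[0,0,0,-0.1,0,7,1],[0,0,0,-0.1,0,7,1]]' 40
python3 - <<'E'
from h import *
o=bot.get_obs(); print(o["q"].round(3),o["contact_force"].round(1),o["moment"].round(2), "local F",(Lm.T@o["contact_force"]).round(1))
E
```

```text
time: 5.0
ee_pos: [0.5036, -0.0106, 0.1548]
ee_rot: [2.755, -0.201, 1.197]
contact_force: [-0.4, -0.3, 0.2]
width: 0.518
finger_force: 0.0
[ 0.219 -0.199 -0.248  2.247 -0.113  0.657 -0.374] [-0.4 -0.3  0.2] [-0.04  0.42 -0.01] local F [-0.3 -0.2  0.4]
```

```bash
python3 -m handwheel '[[0,0,0,0,0,0,1],[0,0,0,0,0,0,1],[0,0,0,0,0,0,1],[0,0,0,0,0,0,1],[0,0,0,0,0,0,1],[0,0,0,0,0,0,1],[0,0,0,0,0,0,1],[0,0,0,0,0,0,1]]' 40
cat >> h.py <<'E'
def st():
    o=bot.get_obs(); Ro=R.from_euler('xyz',o["ee_rot"]).as_matrix()
    print("q",o["q"].round(3),"F_lock",(Lm.T@o["contact_force"]).round(1),"M",(Lm.T@o["moment"]).round(2))
    y=Lm.T@Ro[:,1]; z=Lm.T@Ro[:,2]
    print("tool turn(lock)",np.arctan2(y[1],y[0]).round(3),"z",z.round(3),"TCP rel centre, lock axes mm",(Lm.T@(o["ee_pos"]-[.496,-.0117,.1715])*1000).round(1))
E
python3 -c "
from h import *
st()"
```

```text
time: 6.0
ee_pos: [0.5016, -0.0096, 0.1531]
ee_rot: [2.761, -0.2, 1.197]
contact_force: [-11.3, 4.1, 6.3]
width: 0.196
finger_force: 40.0
q [ 0.218 -0.199 -0.249  2.249 -0.114  0.66  -0.374] F_lock [-7.2  5.  10.3] M [ 1.21  2.33 -0.08]
tool turn(lock) -0.493 z [-0.008  0.003 -1.   ] TCP rel centre, lock axes mm [ -2.6   1.7 -19.1]
```

```bash
python3 -m handwheel '[[0,0,0,0,-0.2,0,1],[0,0,0,0,-0.25,-0.3,1],[0,0,0,0,-0.25,-0.6,1],[0,0,0,0,-0.25,-0.9,1],[0,0,0,0,-0.25,-1.2,1],[0,0,0,0,-0.25,-1.4,1],[0,0,0,0,-0.25,-1.6,1],[0,0,0,0,-0.25,-1.6,1]]' 40
python3 -c "
from h import *
st(); bar('side')
f=bot.grab_frame('side');cv2.imwrite('pics/side3.png',cv2.resize(f['img'][120:260,220:380],None,fx=4.5,fy=4.2))"
```

```text
time: 7.0
ee_pos: [0.4944, -0.0101, 0.1678]
ee_rot: [2.757, -0.201, 1.197]
contact_force: [1.5, 1.6, -7.2]
width: 0.192
finger_force: 40.0
q [ 0.218 -0.236 -0.243  2.246 -0.123  0.696 -0.367] F_lock [-1.6  1.5 -7.2] M [ 0.42  0.91 -0.05]
tool turn(lock) -0.494 z [-0.004  0.002 -1.   ] TCP rel centre, lock axes mm [-2.9  1.7 -2.8]
side 177 turn 0.859 len 0.0457 rect [44.  50.8] top [ 0.4788 -0.0033  0.2204] centre [ 0.4835 -0.0029  0.2104] mid [-0.0074  0.0054] [0.0059 0.0102]
```

View pics/side3.png

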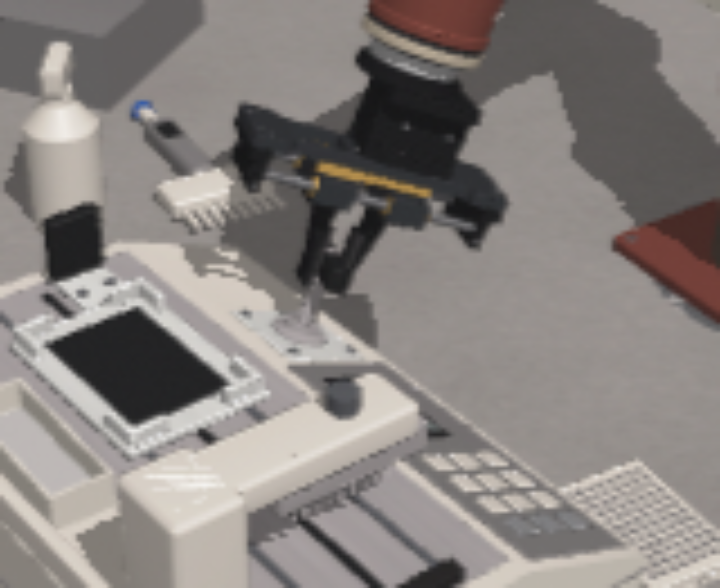

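The side crop shows the bar held between the fingertips at (325,270) with the stem drawn out. At 16.3 mm out the force matches the spring (7.2 N). Now I'll turn anticlockwise.

```bash
python3 -m handwheel '[[0,0,-0.14,0,0,0,1],[0,0,-0.28,0,0,0,1],[0,0,-0.42,0,0,0,1],[0,0,-0.56,0,0,0,1],[0,0,-0.7,0,0,0,1],[0,0,-0.84,0,0,0,1],[0,0,-0.98,0,0,0,1],[0,0,-1.1,0,0,0,1]]' 40
python3 -c "
from h import *
st()"
```

```text
time: 8.1
ee_pos: [0.4926, -0.0104, 0.1658]
ee_rot: [2.784, 0.238, 2.218]
contact_force: [-4.1, -0.4, -9.3]
width: 0.2
finger_force: 40.0
q [ 0.025 -0.241 -0.075  2.256 -0.048  0.7    0.668] F_lock [-7.7 -0.  -6.7] M [ 0.19  2.29 -0.09]
tool turn(lock) 0.61 z [-0.009  0.002 -1.   ] TCP rel centre, lock axes mm [-5.4  1.6 -3.7]
```

```bash
python3 -m handwheel '[[0,0,-0.14,0.05,-0.15,-0.1,1],[0,0,-0.27,0.1,-0.3,-0.2,1],[0,0,-0.41,0.1,-0.3,-0.29,1],[0,0,-0.55,0.09,-0.33,-0.38,1],[0,0,-0.68,0.07,-0.36,-0.48,1],[0,0,-0.82,0.05,-0.39,-0.57,1],[0,0,-0.95,0.03,-0.41,-0.67,1],[0,0,-1.09,0,-0.43,-0.76,1]]' 40
python3 -c "
from h import *
st()"
```

```text
time: 9.1
ee_pos: [0.4881, -0.0133, 0.1727]
ee_rot: [-3.084, 0.428, -2.919]
contact_force: [2.8, 1.7, -9.8]
width: 0.198
finger_force: 40.0
q [-0.172 -0.277  0.1    2.265  0.033  0.721  1.691] F_lock [ -1.5   1.5 -10.1] M [ 0.24  0.85 -0.12]
tool turn(lock) 1.7 z [-0.005  0.001 -1.   ] TCP rel centre, lock axes mm [-6.7 -1.   4.5]
```

```bash
python3 -m handwheel '[[0,0,-0.13,0,0,-0.08,1],[0,0,-0.26,0,-0.05,-0.17,1],[0,0,-0.39,-0.03,-0.1,-0.25,1],[0,0,-0.5,-0.05,-0.12,-0.25,1],[0,0,-0.6,-0.06,-0.15,-0.25,1],[0,0,-0.67,-0.06,-0.15,-0.25,1],[0,0,-0.75,-0.06,-0.15,-0.25,1],[0,0,-0.75,-0.06,-0.15,-0.25,1]]' 40
python3 -c "
from h import *
st()"
```

```text
time: 10.1
ee_pos: [0.488, -0.0149, 0.1755]
ee_rot: [-2.803, 0.273, -2.14]
contact_force: [2.2, 0.3, -10.4]
width: 0.203
finger_force: 40.0
q [-0.316 -0.297  0.225  2.267  0.1    0.735  2.38 ] F_lock [ -2.4   0.1 -10.4] M [-0.14  0.87 -0.12]
tool turn(lock) 2.445 z [-0.005  0.001 -1.   ] TCP rel centre, lock axes mm [-5.8 -2.6  7.1]
```

```bash
python3 -m handwheel '[[0,0,-0.04,0,0,0,1],[0,0,-0.08,0,0,0,1],[0,0,-0.12,0,0,0,1],[0,0,-0.16,0,0,0,1],[0,0,-0.16,0,0,0,1],[0,0,-0.16,0,0,0,1],[0,0,-0.16,0,0,0,1],[0,0,-0.16,0,0,0,1]]' 40
python3 -c "
from h import *
st()"
```

```text
time: 11.1
ee_pos: [0.4885, -0.0144, 0.1761]
ee_rot: [-2.764, 0.217, -1.984]
contact_force: [3.0, 2.5, -10.6]
width: 0.2
finger_force: 40.2
q [-0.348 -0.302  0.251  2.267  0.115  0.737  2.527] F_lock [ -1.6   2.3 -11. ] M [ 0.27  0.54 -0.59]
tool turn(lock) 2.606 z [-0.003  0.002 -1.   ] TCP rel centre, lock axes mm [-5.  -2.1  7.4]
```

```bash
python3 -m handwheel '[[0,0,0,0,0,0,0.6],[0,0,0,0,0,0,0],[0,0,0,0,0,0,0],[0,0,0,0,0,0,0],[0,0,0,0,0,-1,0],[0,0,0,0,0,-2.5,0],[0,0,0,0,0,-4,0],[0,0,0,0,0,-4.5,0]]'
python3 - <<'E'
from h import *
st(); bar("top"); bar("side")
f=bot.grab_frame("side"); cv2.imwrite('pics/side4.png',cv2.resize(f['img'][100:260,220:400],None,fx=4.2,fy=3.7))
E
```

```text
time: 12.1
ee_pos: [0.4697, -0.0159, 0.2187]
ee_rot: [-2.762, 0.218, -1.983]
contact_force: [0.1, -0.6, -0.1]
width: 0.975
finger_force: 0.0
q [-0.242 -0.377  0.15   2.233  0.077  0.848  2.559] F_lock [ 0.  -0.6 -0.2] M [ 0.09  0.39 -0.09]
tool turn(lock) 2.606 z [-0.001  0.002 -1.   ] TCP rel centre, lock axes mm [-4.1 -2.1 54. ]
top 50 turn -0.718 len 0.0425 rect [42.9 12.9] top [ 0.4865 -0.0037  0.2079] centre [ 0.4912 -0.0034  0.1979] mid [0.0121 0.0147] [0.0075 0.0091]
side 45 turn -0.669 len 0.0673 rect [68.3 12.8] top [ 0.4826 -0.0106  0.2046] centre [ 0.4873 -0.0102  0.1947] mid [0.0094 0.0134] [0.0021 0.0026]
```

View pics/side4.png

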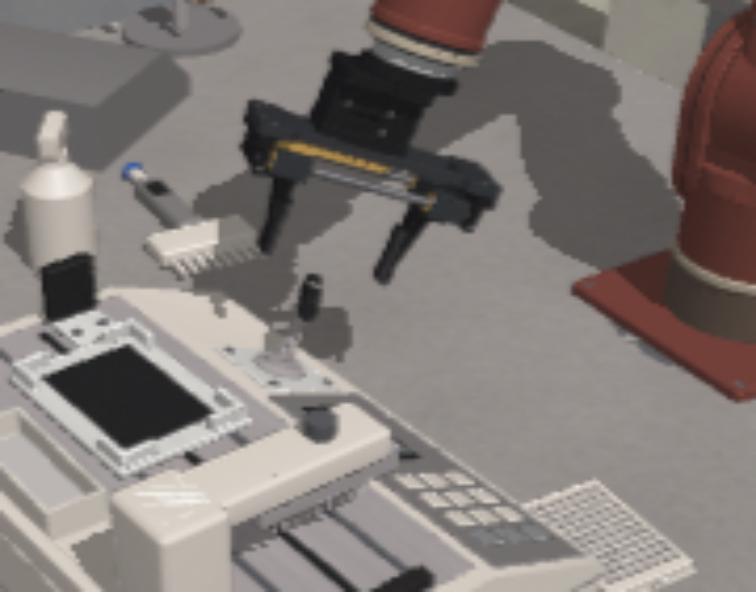

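The side crop shows the bar standing out by itself at (310,297), turned about 2.4–2.47 rad and 26 mm out. Next comes the grip fin.

```bash
cat >> h.py <<'E'
def down(t=np.pi/2):
    a=yaw+t; y=np.array([np.cos(a),np.sin(a),0]); z=np.array([0,0,-1.]); return R.from_matrix(np.stack([np.cross(y,z),y,z],1))
E
python3 - <<'E'
from h import *
goto([.56,-.06,.30],down()); goto([.63,-.1275,.28],down())
E
```

```text
turn [-0.223  0.395  1.018] shift cm [ -1.42 -12.31  -3.84]
turn [-0.223  0.395  1.018] shift cm [  2.29 -20.34   0.67]
```

```bash
python3 -m handwheel '[[0,0,0,-0.6,-5,-1.6,0.2],[0,0,0,-1.4,-10,-3.2,0.4],[-0.03,0.06,0.16,-1.4,-12.3,-3.8,0.55],[-0.07,0.12,0.32,-0.5,-14,-3,0.55],[-0.11,0.19,0.48,0.5,-16,-2,0.55],[-0.15,0.25,0.65,1.5,-18,-0.5,0.55],[-0.19,0.33,0.84,2.3,-20.3,0.7,0.55],[-0.22,0.395,1.02,2.3,-20.3,0.7,0.55]]' 15
python3 - <<'E'
from h import *
o=bot.get_obs(); print(o["q"].round(3),o["contact_force"].round(1),o["qvel"].round(2))
goto([.63,-.1275,.173],down())
E
```

```text
time: 13.25
ee_pos: [0.6305, -0.1278, 0.2771]
ee_rot: [-3.134, 0.005, -3.043]
contact_force: [-0.7, -0.3, -0.6]
width: 0.454
finger_force: 0.0
[-0.232  0.309  0.467  1.425 -0.133  1.433  1.903] [-0.7 -0.3 -0.6] [ 0.04  0.44  0.19 -0.51 -0.3   0.69 -1.18]
turn [-0.008  0.005  0.019] shift cm [ 0.09  0.12 10.41]
```

```bash
python3 -m handwheel '[[0,0,0,0,0,0,0.55],[0,0,0,0,0,2,0.55],[0,0,0,0,0,4,0.55],[0,0,0,0,0,6,0.55],[0,0,0,0,0,8,0.55],[0,0,0,0,0,9.5,0.55],[0,0,0,0,0,10.3,0.55],[0,0,0,0,0,10.3,0.55]]' 15
python3 - <<'E'
from h import *
o=bot.get_obs(); print(o["q"].round(3),o["contact_force"].round(1))
goto([.63,-.1275,.173],down())
f=bot.grab_frame("side"); cv2.imwrite('pics/side5.png',cv2.resize(f['img'][110:240,180:340],None,fx=4.5,fy=4.5))
E
```

```text
time: 14.25
ee_pos: [0.6307, -0.1276, 0.1753]
ee_rot: [-3.134, 0.009, -3.036]
contact_force: [-0.2, 0.9, -0.3]
width: 0.452
finger_force: 0.0
[-0.223  0.358  0.449  1.573 -0.157  1.237  1.928] [-0.2  0.9 -0.3]
turn [-0.007  0.009  0.025] shift cm [0.07 0.02 0.22]
```

View pics/side5.png

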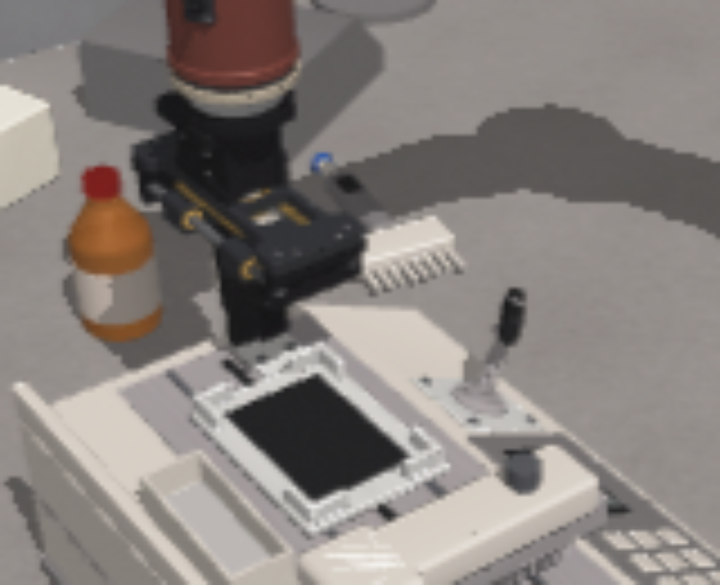

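The side crop shows the gripper straddling the fin at (255,310), and the handle still out at (512,315). I'll close gently.

```bash
python3 -m handwheel '[[0,0,0.02,0,0,0,1],[0,0,0.02,0,0,0,1],[0,0,0.02,0,0,0,1],[0,0,0.02,0,0,0,1],[0,0,0.02,0,0,0,1],[0,0,0.02,0,0,0,1],[0,0,0.02,0,0,0,1],[0,0,0.02,0,0,0,1]]' 15
python3 - <<'E'
from h import *
o=bot.get_obs(); Ro=R.from_euler('xyz',o["ee_rot"]); print("F tool",Ro.inv().apply(o["contact_force"]).round(1)); y=np.array([-np.sin(yaw),np.cos(yaw),0]); print("travel dir in tool",Ro.inv().apply(y).round(3))
E
```

```text
time: 15.3
ee_pos: [0.6311, -0.1278, 0.1759]
ee_rot: [-3.134, 0.01, -3.056]
contact_force: [-0.2, -1.8, 3.5]
width: 0.165
finger_force: 15.0
F tool [ 0.3 -1.8 -3.5]
travel dir in tool [-0.005  1.    -0.007]
```

```bash
python3 -m handwheel '[[0,0,0,0,0.4,0,1],[0,0,0,0,1.2,0,1],[0,0,0,0,2.2,0,1],[0,0,0,0,3.2,0,1],[0,0,0,0,4.2,0,1],[0,0,0,0,5.2,0,1],[0,0,0,0,6.2,0,1],[0,0,0,0,7.2,0,1]]' 15
python3 -m handwheel '[[0,0,0,0,1,0,1],[0,0,0,0,2,0,1],[0,0,0,0,3,0,1],[0,0,0,0,4,0,1],[0,0,0,0,5,0,1],[0,0,0,0,6,0,1],[0,0,0,0,7,0,1],[0,0,0,0,8,0,1]]' 15
python3 - <<'E'
from h import *
o=bot.get_obs(); Ro=R.from_euler('xyz',o["ee_rot"]); print("F tool",Ro.inv().apply(o["contact_force"]).round(1)); y=np.array([-np.sin(yaw),np.cos(yaw),0]); d=o["ee_pos"]-[.6311,-.1278,.1759]
print("travelled",(d@y).round(4),d.round(4),o["q"].round(3))
E
```

```text
time: 16.3
ee_pos: [0.6248, -0.0549, 0.1758]
ee_rot: [-3.134, 0.01, -3.056]
contact_force: [-0.5, -2.7, 8.2]
width: 0.16
finger_force: 15.0
time: 17.3
ee_pos: [0.6181, 0.0248, 0.1758]
ee_rot: [-3.135, 0.011, -3.056]
contact_force: [-1.4, -2.2, 11.7]
width: 0.16
finger_force: 15.0
F tool [  1.5  -2.2 -11.7]
travelled 0.1531 [-1.300e-02  1.526e-01 -1.000e-04] [-0.433  0.299  0.389  1.635 -0.112  1.22   1.634]
```

```bash
python3 -m handwheel '[[0,0,0,0,0.6,-0.05,1],[0,0,0,0,1.2,-0.1,1],[0,0,0,-0.05,1.8,-0.12,1],[0,0,0,-0.05,2.3,-0.14,1],[0,0,0,-0.05,2.8,-0.14,1],[0,0,0,-0.05,3.2,-0.14,1],[0,0,0,-0.05,3.5,-0.15,1],[0,0,0,-0.05,3.8,-0.15,1]]' 15
cat > t.py <<'E'
from h import *
o=bot.get_obs(); Ro=R.from_euler('xyz',o["ee_rot"]); print("F tool",Ro.inv().apply(o["contact_force"]).round(1)); y=np.array([-np.sin(yaw),np.cos(yaw),0]); d=o["ee_pos"]-[.6311,-.1278,.1759]
print("travelled",(d@y).round(4),d.round(4))
E
python3 t.py
```

```text
time: 18.3
ee_pos: [0.615, 0.0607, 0.1758]
ee_rot: [-3.132, 0.009, -3.057]
contact_force: [0.1, -11.6, 5.5]
width: 0.159
finger_force: 15.0
F tool [  0.8 -11.6  -5.4]
travelled 0.1891 [-1.610e-02  1.885e-01 -1.000e-04]
```

```bash
python3 -m handwheel '[[0,0,0,0,0.1,-0.05,1],[0,0,0,0,0.15,-0.05,1],[0,0,0,0,0.15,-0.05,1],[0,0,0,0,0.15,-0.05,1],[0,0,0,0,0.15,-0.05,1],[0,0,0,0,0.15,-0.05,1],[0,0,0,0,0.15,-0.05,1],[0,0,0,0,0.15,-0.05,1]]' 15
python3 t.py
```

```text
time: 19.3
ee_pos: [0.615, 0.0607, 0.1759]
ee_rot: [-3.131, 0.009, -3.058]
contact_force: [1.8, -8.5, 2.4]
width: 0.163
finger_force: 15.0
F tool [-1.1 -8.7 -2.3]
travelled 0.1892 [-0.0161  0.1885 -0.    ]
```

At the stop: 1.5 mm more command gave no travel. I'll release and rise.

```bash
python3 -m handwheel '[[0,0,0,0,0,0,0.8],[0,0,0,0,0,0,0.6],[0,0,0,0,0,0,0.6],[0,0,0,0,0,0,0.6],[0,0,0,0,0,-1.5,0.6],[0,0,0,0,0,-4,0.6],[0,0,0,0,0,-7,0.6],[0,0,0,0,0,-10,0.6]]' 15
python3 -m handwheel '[[0,0,0,0,-2,-10,0.6],[0,0,0,0,-5,-10,0.6],[0,0,0,0,-8,-10,0.6],[0,0,0,0,-11,-10,0.6],[0,0,0,0,-14,-10,0.6],[0,0,0,0,-17,-10,0.6],[0,0,0,0,-20,-10,0.6],[0,0,0,0,-20,-10,0.6]]' 15
python3 - <<'E'
from h import *
print(bot.get_obs()["q"].round(3))
f=bot.grab_frame("top"); P=pts(f); g=f["img"].max(-1)
m=(abs(P[...,0]-.615)<.05)&(abs(P[...,1]-.06)<.04)&(P[...,2]>.2)&(P[...,2]<.23)&(g<70); s=P[m]
print(len(s),s[:,2].max(),cv2.minAreaRect((s[:,:2]*1000).astype(np.float32)))
cv2.imwrite('pics/top6.png',cv2.resize(f['img'][110:290,170:440],None,fx=2.9,fy=2.9))
bar("side")
E
```

```text
time: 20.3
ee_pos: [0.614, 0.064, 0.2784]
ee_rot: [-3.135, 0.01, -3.056]
contact_force: [-0.2, 1.1, 0.4]
width: 0.399
finger_force: 0.0
time: 21.3
ee_pos: [0.6295, -0.1378, 0.3788]
ee_rot: [-3.133, 0.01, -3.061]
contact_force: [0.4, 0.2, -0.2]
width: 0.396
finger_force: 0.0
[-0.225  0.302  0.504  1.234 -0.14   1.628  1.902]
58 0.22026696102710575 ((612.109130859375, 60.74064636230469), (39.16152572631836, 11.550103187561035), 0.1739073395729065)
side 42 turn -0.686 len 0.0688 rect [72.5 10.1] top [ 0.4818 -0.0126  0.2035] centre [ 0.4865 -0.0122  0.1936] mid [0.0126 0.0139] [0.0008 0.0007]
```

View pics/top6.png

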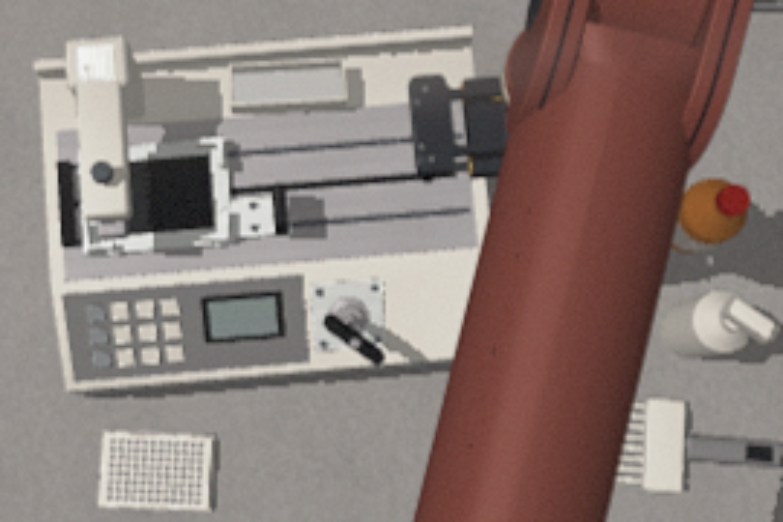

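The top crop shows the carrier under the needle arm with the fin at (280,210). The handle is still out at (355,338), the bystanders have not moved, and the arm is clear.

```bash
python3 -c "
from station import bot
print(bot.sign_off())"
```

```text
the job is handed in; nothing more can be done
None
```

The job is handed in after about 21 s: the lock screw was unscrewed to its stop and stays out 26 mm by itself, the plate carrier was slid to its end stop under the needle arm and released, and the bystanders seen in the last picture had not moved.

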